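# Find the heavy side of a blower wheel

### The job

The fume extractor's blower wheel is out of balance: find its heavy side by hand on its bearing and finish gripping the wheel still, heavy side straight down, so that I can mark the low point; do not let go. When let go, it swings towards heavy side down but stiff grease stops it well short, equally short from either side: so let it come to rest on one side, carry it by hand through the bottom and well past, let go so that it swings back and comes to rest on the other side, and split the difference. The red stripe is old paint and tells nothing about the balance; leave the other things on the bench where they are.

Things in the scene. Friction and masses are not known exactly. Their poses are not given: they have to be found in the camera images.
- blower_stand: fixed green cast bearing bracket, foot 150 x 120 x 10 mm; origin: centre of the foot's underside, on the bench. x: the wheel's level axis, from wheel to bearing (about away from the robot); z up. Axis 105 mm above the bench. Bearing housing (radius 24 mm) and pedestal lie 10 to 66 mm behind the origin (+x), 27 mm behind the wheel, joined by a 12 mm shaft
- fan_wheel: aluminium blower wheel, 130 mm diameter, 26 mm wide, upright on that bearing; origin: wheel centre, at (-30, 0, 105) mm in the bracket's frame; x: axis of rotation (the bracket's x), z: from centre to red stripe. Both faces are flat 37 to 65 mm from the centre: pinch it across its width anywhere on the upper rim, tool pointing at the axis. Turns endlessly both ways
- wheel_hub (a point): hub nut in the middle of the wheel's front, on the axis. How the wheel moves: a hidden heavy spot (up to 0.17 N m), at any angle to the stripe, pulls it heavy side down; grease drags, so let go it swings slowly, up to 3 s, and rests 12 to 40 degrees short of the bottom, equally short from either side. Nearer than that to heavy side down, or to heavy side up, it stays where put
- red_mark (a point): the red paint stripe, 12 mm wide, on the wheel's front ring (the face towards the robot) and over the rim's edge; the point lies 55 mm from the axis on the front face
- marker: blue and black marker pen, 131 mm long, lying beside the bracket; origin at the centre of its underside. Leave alone
- film_tape: amber roll of tape, 61 mm diameter, 19 mm high, lying flat beside the bracket; origin at the centre of its underside. Leave alone
- screwdriver: screwdriver with green handle, 168 mm long, lying in front of the bracket; origin at the centre of its underside. Leave alone
- screw_tin: flat red tin, 64 x 87 x 20 mm, behind the bracket; origin at the centre of its underside. Leave alone
There are look-alikes about, which are no part of the job. What is shaped like the blower_stand but orange or pink is not meant.

How it is judged:
By the outcome, as a careful person would: the job done as asked, in the order asked, and still so for the second after the job is handed in, while the arm keeps its last pose, push and grip.
It also fails if it takes over 70 s, if anything falls off the work surface, if the arm or the gripper's body presses on something with over 40 N, if the wrist force passes 120 N, or if a joint passes its speed limit or range.

### The arm

A 6-joint arm with a two-finger parallel gripper is mounted at the origin on a cart in front of the work surface, level with it; the furniture and walls round the work are solid. World frame = base frame: x ahead of the robot, y to its left, z up, the work surface at z = 0. Lengths are in mm, angles in rad, forces in N, time in s.
With the tool pointing down it reaches from about 225 to 725 mm from the base axis. Payload 3.1 kg.
Tool frame: the origin (TCP) lies between the finger pads, 19 mm behind the fingertips; this is the grasp point; z points along the fingers, y is the line along which they close (so a half turn about z gives the same grasp; the last joint's range is limited). The gripper opens to 85 mm and grips with 20 to 120 N. Pads are 22 mm wide; open, the fingers measure 114 mm over their backs; the gripper's body (76 mm by 85 mm) begins 54 mm behind the grasp point. The pads swing forward as they close: fully open they stand 13 mm farther back than shut.
Start: joints at [1.222, 0.048, 0.099, 1.622, 0, 1.443], TCP at [114.988, 512.245, 250.012] pointing down, gripper open.
Joint ranges: [-2.91, 2.91], [-0.99, 1.94], [-1.21, 1.42], [-2.12, 2.29], [-1.49, 1.47], [-3.14, 3.14]. Speed limits (rad/s): [2.79, 2.79, 3.14, 3.14, 3.14, 3.14].

### API

Orientations are given as a unit quaternion [w, x, y, z].
In Python, from plant import arm gives the robot as it stands.
- The arm moves only by the tool arm_command, never from a script. Its argument "series" is a list of rows, each a list of 7 numbers: the finger opening in mm, from 0 to 85.4, then the shift along the tool's x, y, z in mm, then the turn, a rotation vector about the tool's x, y, z in rad. A call has 1 to 12 rows; each row shifts and turns the commanded pose from where the row before left it, along the tool's axes as they then stand; what a row does not reach is not made up. A row lasts 1/12 s, in which the tool goes at most 41.7 mm and 7.16 degrees, less where a joint would pass 70% of its speed; a pose out of reach is approached as far as the arm can. A call with a gripper value outside its range is refused whole. The fingers move at their own pace and stop on an object; the grip force is fixed at half the most. Time passes only in rows, so rows that do not move let the fingers close. It gives the time, the measured TCP pose, the force, the opening and the grip force at its end, in the units of the state.
- arm.get_obs(): the state, without advancing time (a new reading comes with each control period).
- arm.get_image(name): name is "scene" or "top"; returns the picture (400x640x3 uint8, blue, green, red); there is no depth.
- arm.camera_info(name): a dict with "fx", "fy", "cx", "cy" (pixels), "position" and "attitude" of the camera in the world. Camera axes: x right, y up, looking along -z (the intrinsics and any distortion apply to the point x, -y, -z); pixel columns grow to the right and rows downward; lengths in mm; the calibration is good to about 2 mm. A picture is of the moment at which its call begins. camera_info takes no time and is no camera call.
- arm.hand_in(): hands the job in; it is judged then, once.
Trained networks look in the newest picture that a camera, given by its name, has taken for a name from the list of things; names that differ only in an ending like _2 or _b are one class to them, and where a whole thing is asked for, a point or a joint stands for the part that bears it (a point fixed in the world has none). Each returns a list of dicts, best first, with "confidence" (0 to 1); they miss things now and then, are a little off and sometimes report something else, mostly with a low value. They report only what shows in the picture. A call takes as long as a camera call. They do not tell look-alikes from the thing itself.
- arm.search_frame(query, camera): "rect" ([left, top, right, bottom] in pixels, round what is visible of it).
The state is a dict: "time_s": time; "qpos": joint angles; "joint_vel": joint speeds; "effort": joint torques, N m; "eef_pos": TCP position; "eef_rot": TCP orientation; "ft_force": force on the tool from outside, world axes, zero at the start; "moment": the same for the moment, N m; "finger_gap": finger opening in mm; "gripper_force": force on a finger pad.
Only numpy, scipy, OpenCV 4.12 (cv2) and the standard library are available. Lean on these libraries where they do the work, as an engineer would, in place of code of your own. Each camera call takes 0.05 s, during which the arm holds its last target. There are 200 camera calls.

## Working session

There is one attempt and no reset: what is moved stays moved. The work goes in short steps, Python scripts to look and compute and a tool call to move; the robot and the scene stay as the last step left them, time stands still between calls to the robot, and variables do not carry over. Pictures are saved under pics/ and viewed, at most 10 in all, crops included, and the job is handed in when it is done.

Besides the shell and the picture viewer there is one more tool, called after ">>>" as name(argument=value, ...) on one line, values as JSON. arm_command: Moves the arm, as the interface text tells. Its arguments: {"type":"object","properties":{"series":{"type":"array"}},"required":["series"]}

```bash
mkdir -p pics; ls; python3 - <<'E'
from plant import arm
import cv2
for n in("scene","top"):
    cv2.imwrite(f"pics/{n}0.png",arm.get_image(n)); print(n,arm.camera_info(n))
    for q in("fan_wheel","blower_stand","red_mark","wheel_hub"): print(q,arm.search_frame(q,n))
print(arm.get_obs())
E
```

```text
pics
scene {'fx': 479.90496831640587, 'fy': 479.90496831640587, 'cx': 322.8646854669592, 'cy': 195.27934339204913, 'position': array([ -370.38129969, -1084.94723184,   751.5458197 ]), 'attitude': array([ 0.78012729,  0.49922657, -0.20893042, -0.31388267])}
fan_wheel [{'rect': [432.2, 220.8, 479.8, 268.2], 'confidence': 0.92}, {'rect': [270.5, 147.4, 303.0, 180.3], 'confidence': 0.88}, {'rect': [260.5, 180.3, 303.3, 222.1], 'confidence': 0.84}, {'rect': [185.7, 170.9, 226.0, 203.2], 'confidence': 0.56}]
blower_stand [{'rect': [267.6, 147.4, 309.7, 195.4], 'confidence': 0.65}, {'rect': [189.0, 163.6, 238.2, 224.8], 'confidence': 0.63}, {'rect': [422.6, 216.3, 476.3, 288.8], 'confidence': 0.6}, {'rect': [256.5, 183.3, 307.2, 239.5], 'confidence': 0.59}]
red_mark [{'rect': [271.9, 148.4, 301.7, 182.1], 'confidence': 0.89}, {'rect': [425.9, 219.3, 478.3, 268.3], 'confidence': 0.71}, {'rect': [187.0, 167.1, 226.0, 202.8], 'confidence': 0.56}]
wheel_hub [{'rect': [429.0, 221.3, 481.7, 269.4], 'confidence': 0.82}, {'rect': [258.2, 183.6, 302.9, 223.4], 'confidence': 0.77}, {'rect': [189.3, 1
[... 1252 characters left out ...]
 array([ 1.22221039e+00,  4.80108821e-02,  9.90963587e-02,  1.62198014e+00,
       -5.36809686e-06,  1.44302152e+00]), 'joint_vel': array([ 6.05691785e-04, -2.13075057e-03,  1.48003700e-03,  1.63190486e-03,
        7.05925345e-06,  6.82789304e-04]), 'effort': array([-3.27965317e-04, -3.38208997e+01,  3.19779754e+01,  2.50553596e-03,
       -7.83794167e-05, -2.53179131e-06]), 'eef_pos': array([114.97454912, 512.21842404, 249.95385652]), 'eef_rot': array([-8.99229486e-06,  1.10181403e-01,  9.93911493e-01, -4.84137258e-05]), 'ft_force': array([ 0.365286  , -0.3307884 , -0.35387372]), 'moment': array([ 0.00055143,  0.04645955, -0.02222169]), 'gripper_force': 0.0, 'finger_gap': 85.30496090223951}
```

View pics/scene0.png

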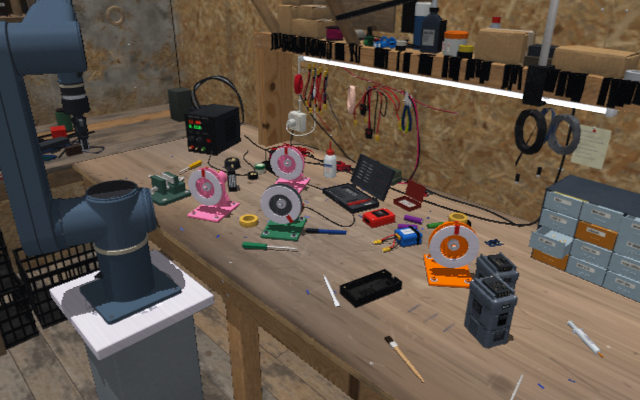

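View pics/top0.png

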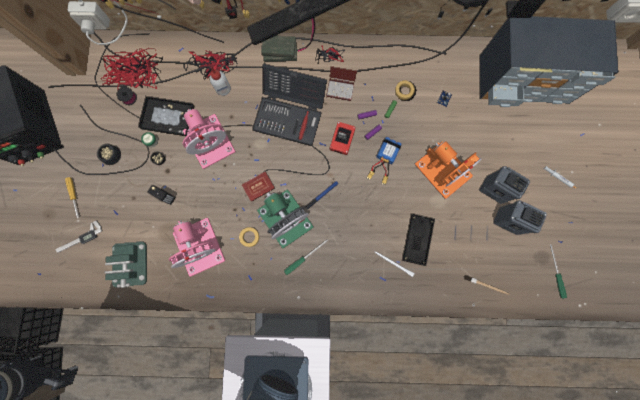

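The green stand sits at about (285,217) in top and (283,205) in scene. I'll take enlarged crops of it.

```bash
python3 - <<'E'
import cv2,numpy as np
a=cv2.imread("pics/scene0.png")[170:250,235:315]; b=cv2.imread("pics/top0.png")[180:255,245:320]
f=lambda i:cv2.resize(i,(400,400),interpolation=cv2.INTER_CUBIC)
cv2.imwrite("pics/crop.png",np.hstack([f(a),f(b)]))
E
```

```text
(no output)
```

View pics/crop.png

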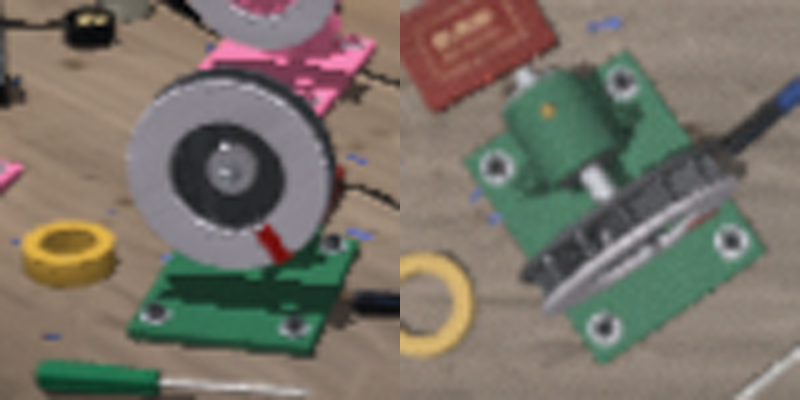

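The scene crop shows the front face with the hub at about (281,204) and the stripe at lower right, about (290,219). The top crop gives the four foot corners, so I'll fit the pose from those.

```bash
cat > h.py <<'E'
import numpy as np,cv2,json
from scipy.optimize import least_squares
from scipy.spatial.transform import Rotation as R
from plant import arm
CI={n:arm.camera_info(n) for n in("scene","top")}
def rot(q): return R.from_quat(np.roll(q,-1)).as_matrix()
def proj(n,P):
    c=CI[n]; p=(np.atleast_2d(P)-c["position"])@rot(c["attitude"]); z=-p[:,2]
    return np.c_[c["cx"]+c["fx"]*p[:,0]/z,c["cy"]-c["fy"]*p[:,1]/z]
def ray(n,uv):
    c=CI[n]; uv=np.atleast_2d(uv)
    d=np.c_[(uv[:,0]-c["cx"])/c["fx"],-(uv[:,1]-c["cy"])/c["fy"],-np.ones(len(uv))]
    return c["position"],d@rot(c["attitude"]).T
def frame(p):
    x,y,t=p; return np.array([x,y,0]),R.from_euler('z',t).as_matrix()
def stripe(n,p,img=None,r=(40,63)):
    """stripe angle (deg about stand x; 0=up, positive from +y... z->-y) from red pixels on front face"""
    img=arm.get_image(n) if img is None else img
    b,g,rr=[img[...,i].astype(int) for i in range(3)]
    v,u=np.nonzero((rr>70)&(rr>1.8*g)&(rr>1.8*b))
    o,M=frame(p); c,d=ray(n,np.c_[u,v]); c=(c-o)@M; d=d@M
    q=c+d*((-43-c[0])/d[:,0])[:,None]
    y,z=q[:,1],q[:,2]-105; rad=np.hypot(y,z); k=(rad>r[0])&(rad<r[1])
    a=np.arctan2(-y[k],z[k])   # rotation about +x carries z to -y
    return k.sum(),np.degrees(np.angle(np.exp(1j*a).mean())) if k.any() else None
E
python3 - <<'E'
from h import *
cr=np.array([[203,362],[365,247],[228,50],[65,160]])/5.3333+[245,180]
loc=np.array([[-75,60,10],[-75,-60,10],[75,-60,10],[75,60,10]])
def f(p):
    o,M=frame(p); e=[(proj("top",o+loc@M.T)-cr).ravel()]
    e.append((proj("scene",o+M@[-46,0,105])-[281.4,203.6]).ravel())
    e.append((proj("scene",o+loc[:2]@M.T)-np.array([[130,333],[310,355]])/5-[235,170]).ravel())
    return np.concatenate(e)
s=least_squares(f,[380,0,.5]); print(s.x,f(s.x).round(1))
p=s.x; json.dump(list(p),open("p.json","w"))
o,M=frame(p); print("wheel",o+M@[-30,0,105],"x",M[:,0],np.degrees(p[2]))
print(stripe("scene",p,cv2.imread("pics/scene0.png")),stripe("top",p,cv2.imread("pics/top0.png")))
E
```

```text
[514.51992053 -13.11774768   0.63210714] [ 0.1  0.8  1.2  0.5  0.2 -0.8 -0.4 -0.2 -0.8  2.  -0.5 -1.4  0.8 -2.3]
wheel [490.31639132 -30.84312987 105.        ] x [0.80678431 0.59084607 0.        ] 36.21707113610386
(np.int64(23), np.float64(149.36816950564952)) (np.int64(0), None)
```

```bash
python3 - <<'E'
from h import *
p=json.load(open("p.json"));o,M=frame(p)
t=np.linspace(0,2*np.pi,80); out=[]
for n,(u0,v0,s) in {"scene":(235,170,5),"top":(245,180,16/3)}.items():
    w=int(400/s); im=cv2.resize(cv2.imread(f"pics/{n}0.png")[v0:v0+w,u0:u0+w],(400,400),interpolation=cv2.INTER_CUBIC)
    def L(P,c): 
        q=((proj(n,o+np.array(P)@M.T)+0.5-[u0,v0])*s).astype(np.int32); cv2.polylines(im,[q],True,c,1)
    for x,r,c in((-43,65,(0,255,255)),(-17,65,(255,255,0)),(-43,37,(0,255,255))): L(np.c_[0*t+x,r*np.sin(t),105+r*np.cos(t)],c)
    for z in(0,10): L([[-75,60,z],[-75,-60,z],[75,-60,z],[75,60,z]],(255,0,255))
    out.append(im)
cv2.imwrite("pics/ov.png",np.hstack(out))
E
```

```text
(no output)
```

View pics/ov.png

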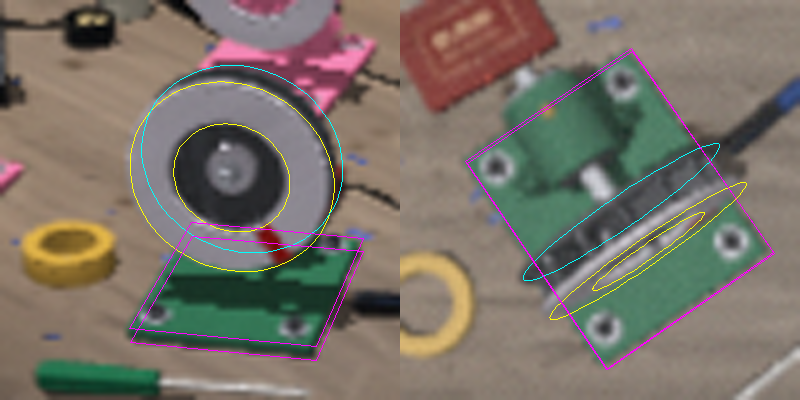

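```bash
python3 - <<'E'
from h import *
T=lambda a,s,o:(np.array(a)+.5)/s-.5+np.array(o)
obs=[("top",[[-75,60,10],[-75,-60,10],[75,-60,10],[75,60,10]],T([[203,362],[365,247],[228,50],[65,160]],16/3,[245,180])),
("top",[[-43,0,105]],T([[243,248]],16/3,[245,180])),
("scene",[[-43,0,105]],T([[228,173]],5,[235,170])),
("scene",[[-75,60,10],[-75,-60,10]],T([[130,327],[312,347]],5,[235,170]))]
def f(p):
    o,M=frame(p); return np.concatenate([(proj(n,o+np.array(l)@M.T)-m).ravel() for n,l,m in obs])
s=least_squares(f,[510,-15,.6]);p=s.x;print(p,f(p).round(1));json.dump(list(p),open("p.json","w"))
o,M=frame(p);W=o+M@[-30,0,105];print("wheel",W,np.degrees(p[2]))
print(stripe("scene",p,cv2.imread("pics/scene0.png")))
ob=arm.get_obs();Rt=rot(ob["eef_rot"]);print(Rt)
# target: tool z down, y along +-stand x
for sg in(1,-1):
    Rg=np.c_[np.cross(sg*M[:,0],[0,0,-1]),sg*M[:,0],[0,0,-1]]
    print(sg,R.from_matrix(Rt.T@Rg).as_rotvec(), Rt.T@(W+[0,0,150-105+100]-ob["eef_pos"]))
E
```

```text
[515.69129183 -10.66404922   0.62906186] [-0.4  0.8  0.8  0.6 -0.1 -0.8 -0.8 -0.3  0.2  0.1  0.4  0.6 -0.4 -0.3
  0.5 -0.7]
wheel [491.43389618 -28.31564281 105.        ] 36.04258943702763
(np.int64(22), np.float64(149.0243595732959))
[[-9.75720117e-01  2.19021124e-01 -2.85436749e-05]
 [ 2.19021126e-01  9.75720112e-01 -9.42563497e-05]
 [ 7.20650596e-06 -9.82194844e-05 -9.99999995e-01]]
1 [-9.65258715e-05  2.85127113e-05  7.20923345e-01] [-4.85707338e+02 -4.44957415e+02 -5.94024150e-03]
-1 [-3.60865717e-05 -1.22166136e-04 -2.42066931e+00] [-4.85707338e+02 -4.44957415e+02 -5.94024150e-03]
```

>>> arm_command(series=[[50,0,0,0,0,0,0.12],[50,0,0,0,0,0,0.12],[50,0,0,0,0,0,0.12],[50,0,0,0,0,0,0.12],[50,0,0,0,0,0,0.12],[50,0,0,0,0,0,0.12],[50,-30,0,0,0,0,0],[50,-30,0,0,0,0,0],[50,-30,0,0,0,0,0],[50,-30,0,0,0,0,0],[50,-30,0,0,0,0,0],[50,-30,0,0,0,0,0]])

```text
time_s: 1.5
eef_pos: [221.6, 365.7, 250.2]
eef_rot: [0.0, 0.453, 0.892, 0.0]
ft_force: [-0.3, 0.3, 0.5]
finger_gap: 49.8
gripper_force: 0.0
```

>>> arm_command(series=[[50,-35,0,0,0,0,0],[50,-35,0,0,0,0,0],[50,-35,0,0,0,0,0],[50,-35,0,0,0,0,0],[50,-35,0,0,0,0,0],[50,-35,0,0,0,0,0],[50,-35,0,0,0,0,0],[50,-35,0,0,0,0,0],[50,-35,0,0,0,0,0],[50,-35,0,0,0,0,0],[50,-35,0,0,0,0,0],[50,-35,0,0,0,0,0]])

```text
time_s: 2.5
eef_pos: [469.3, 25.7, 250.2]
eef_rot: [0.0, 0.453, 0.891, 0.0]
ft_force: [0.8, -0.0, -0.4]
finger_gap: 50.2
gripper_force: 0.0
```

```bash
cat >> h.py <<'E'
p=json.load(open("p.json"));o,M=frame(p);W=o+M@[-30,0,105]
def tcp():
    ob=arm.get_obs();Rt=rot(ob["eef_rot"]);e=M.T@(ob["eef_pos"]-W)
    up=M.T@Rt[:,2]; tilt=np.degrees(np.arctan2(up[1],-up[2]))   # tool position angle about stand x: 0=above, + = towards -y
    print("t",ob["time_s"].__round__(2),"tcp rel wheel (stand)",e.round(1),"tilt",tilt.round(1),"yaxis",(M.T@Rt[:,1]).round(3),"gap",round(ob["finger_gap"],1),"gf",round(ob["gripper_force"],1),"ft",ob["ft_force"].round(1),"q",ob["qpos"].round(2))
    print("to above-tcp (tool axes):",(Rt.T@(W+[0,0,55]-ob["eef_pos"])).round(1)); return tilt
E
python3 -c "
from h import *
tcp()"
```

```text
t 2.5 tcp rel wheel (stand) [ 13.9  56.7 145.2] tilt -0.0 yaxis [1.    0.001 0.001] gap 50.2 gf 0.0 ft [ 0.8 -0.  -0.4] q [-0.09 -0.1  -0.04  1.62  0.    0.85]
to above-tcp (tool axes): [-56.7 -14.   90.3]
```

>>> arm_command(series=[[50,-28,-7,0,0,0,0],[50,-28,-7,0,0,0,0],[50,0,0,22,0,0,0],[50,0,0,22,0,0,0],[50,0,0,0,0,0,0],[50,0,0,0,0,0,0]])

```text
time_s: 3.0
eef_pos: [489.0, -26.0, 204.7]
eef_rot: [-0.002, 0.453, 0.891, -0.0]
ft_force: [0.3, -0.1, -0.0]
finger_gap: 50.4
gripper_force: 0.0
```

```bash
python3 - <<'E'
from h import *
tcp(); ims=[]
for n,u,v in(("scene",235,140),("top",245,165)):
    im=arm.get_image(n); print(stripe(n,p,im)); ims.append(cv2.resize(im[v:v+100,u:u+80],(400,500),interpolation=cv2.INTER_CUBIC))
cv2.imwrite("pics/hov.png",np.hstack(ims))
E
```

```text
t 3.0 tcp rel wheel (stand) [-0.6  3.4 99.7] tilt 0.2 yaxis [ 1.     0.001 -0.002] gap 50.4 gf 0.0 ft [ 0.3 -0.1 -0. ] q [-0.19 -0.05 -0.08  1.54  0.    0.75]
to above-tcp (tool axes): [-3.5  0.7 44.7]
(np.int64(21), np.float64(118.82548896766686))
(np.int64(0), None)
```

View pics/hov.png

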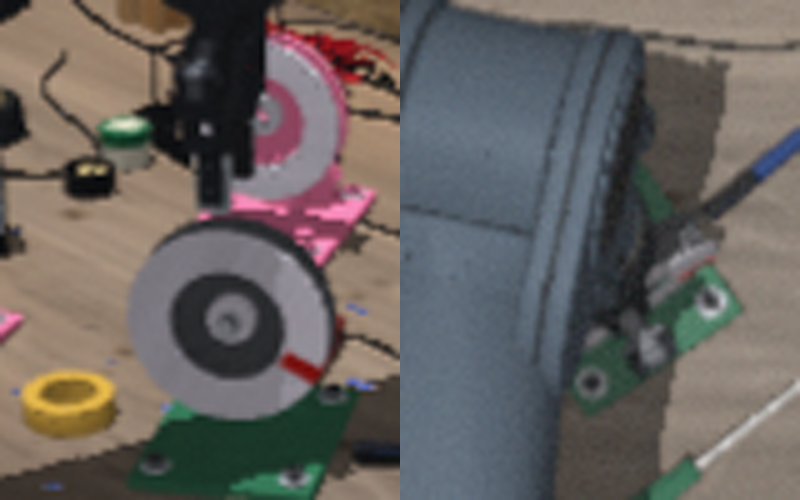

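The scene crop shows the fingers above the rim. The stripe has moved to (296,214) from lower right, so the wheel is swinging by itself. I'll wait until it rests.

>>> arm_command(series=[[50,-3,0.5,0,0,0,0],[50,0,0,0,0,0,0],[50,0,0,0,0,0,0],[50,0,0,0,0,0,0],[50,0,0,0,0,0,0],[50,0,0,0,0,0,0],[50,0,0,0,0,0,0],[50,0,0,0,0,0,0],[50,0,0,0,0,0,0],[50,0,0,0,0,0,0],[50,0,0,0,0,0,0],[50,0,0,0,0,0,0]])

```text
time_s: 4.1
eef_pos: [492.3, -28.2, 206.0]
eef_rot: [-0.0, 0.453, 0.891, -0.0]
ft_force: [0.2, -1.0, 0.9]
finger_gap: 49.6
gripper_force: 0.0
```

```bash
python3 - <<'E'
from h import *
tcp()
print([stripe("scene",p) for _ in range(4)])
E
```

```text
t 4.1 tcp rel wheel (stand) [  0.8  -0.4 101. ] tilt 0.0 yaxis [ 1.     0.001 -0.   ] gap 49.6 gf 0.0 ft [ 0.2 -1.   0.9] q [-0.19 -0.04 -0.08  1.53 -0.    0.75]
to above-tcp (tool axes): [ 0.4 -0.8 46. ]
[(np.int64(21), np.float64(118.82548896766686)), (np.int64(21), np.float64(118.82548896766686)), (np.int64(21), np.float64(118.82548896766686)), (np.int64(21), np.float64(118.82548896766686))]
```

>>> arm_command(series=[[50,0,0,0,0,0,0],[50,0,0,0,0,0,0],[50,0,0,0,0,0,0],[50,0,0,0,0,0,0],[50,0,0,0,0,0,0],[50,0,0,0,0,0,0],[50,0,0,0,0,0,0],[50,0,0,0,0,0,0],[50,0,0,0,0,0,0],[50,0,0,0,0,0,0],[50,0,0,0,0,0,0],[50,0,0,0,0,0,0]])

```text
time_s: 5.3
eef_pos: [492.3, -28.2, 206.0]
eef_rot: [-0.0, 0.453, 0.891, 0.0]
ft_force: [1.9, 0.1, 0.5]
finger_gap: 50.1
gripper_force: 0.0
```

```bash
python3 - <<'E'
from h import *
print([stripe("scene",p) for _ in range(4)])
E
```

```text
[(np.int64(21), np.float64(118.82548896766686)), (np.int64(21), np.float64(118.82548896766686)), (np.int64(21), np.float64(118.82548896766686)), (np.int64(21), np.float64(118.82548896766686))]
```

The wheel rests at stripe 118.8°, having arrived with the angle decreasing. I'll orbit to the + side so I can carry it in the decreasing direction.

>>> arm_command(series=[[50,-10,-0.8,0.5,0,0.1,0],[50,-10,0,0.5,0,0.1,0],[50,-10,0,0.5,0,0.1,0],[50,-10,0,0.5,0,0.1,0],[50,-10,0,0.5,0,0.1,0],[50,-10,0,0.5,0,0.1,0],[50,-10,0,0.5,0,0.1,0],[50,-10,0,0.5,0,0.1,0],[50,-10,0,0.5,0,0.1,0],[50,-10,0,0.5,0,0.1,0],[50,0,0,0,0,0,0],[50,0,0,0,0,0,0]])

```text
time_s: 6.5
eef_pos: [521.3, -85.0, 140.9]
eef_rot: [-0.417, 0.404, 0.784, 0.218]
ft_force: [-0.1, 1.1, 1.7]
finger_gap: 50.1
gripper_force: 0.0
```

```bash
cat >> h.py <<'E'
def goal(tilt,r):
    "tool-frame shift to pose at tilt deg, radius r"
    ob=arm.get_obs();Rt=rot(ob["eef_rot"]);a=np.radians(tilt)
    P=W+M@[0,-r*np.sin(a),r*np.cos(a)]; Rg=M@R.from_euler('x',a).as_matrix()@np.array([[0,1,0],[1,0,0],[0,0,-1]]).T
    print("shift",(Rt.T@(P-ob["eef_pos"])).round(2),"turn",R.from_matrix(Rt.T@Rg).as_rotvec().round(4))
E
python3 - <<'E'
from h import *
tcp();goal(57.3,101);goal(57.3,55);print(stripe("scene",p))
E
```

```text
t 6.5 tcp rel wheel (stand) [ -9.2 -63.4  35.9] tilt 56.1 yaxis [ 1.    -0.013  0.005] gap 50.1 gf 0.0 ft [-0.1  1.1  1.7] q [-0.5   0.94  0.73  2.29  0.38  0.26]
to above-tcp (tool axes): [51.3  8.5 42.1]
shift [  3.52   9.53 -28.21] turn [ 0.0131  0.021  -0.0031]
shift [ 4.49  8.92 17.77] turn [ 0.0131  0.021  -0.0031]
(np.int64(21), np.float64(118.82548896766686))
```

```bash
python3 - <<'E'
from h import *
goal(50,101);goal(42,101)
E
```

```text
shift [ 14.01   8.65 -25.72] turn [ 0.014  -0.101  -0.0012]
shift [ 27.9    8.61 -23.33] turn [ 0.0139 -0.2406 -0.0022]
```

>>> arm_command(series=[[50,8,4.5,-13,0.007,-0.06,0],[50,8,4,-13,0.007,-0.06,0],[50,7,0,-2,0,-0.06,0],[50,6,0,0,0,-0.06,0],[50,0,0,0,0,0,0],[50,0,0,0,0,0,0]])

```text
time_s: 7.05
eef_pos: [532.3, -82.9, 187.9]
eef_rot: [-0.315, 0.423, 0.834, 0.162]
ft_force: [-0.7, -0.3, 0.4]
finger_gap: 50.2
gripper_force: 0.0
```

```bash
python3 - <<'E'
from h import *
tcp();goal(42,101);goal(42,55);print(stripe("scene",p))
E
```

```text
t 7.05 tcp rel wheel (stand) [  0.9 -68.2  82.9] tilt 41.5 yaxis [1.    0.002 0.004] gap 50.2 gf 0.0 ft [-0.7 -0.3  0.4] q [-0.45  0.71  0.63  2.15  0.32  0.37]
to above-tcp (tool axes): [32.5 -0.9 66.1]
shift [-4.74 -0.98  6.27] turn [0.0021 0.0079 0.0043]
shift [-4.38 -1.08 52.27] turn [0.0021 0.0079 0.0043]
(np.int64(21), np.float64(118.82548896766686))
```

>>> arm_command(series=[[50,-4.4,-1,6,0,0,0],[50,0,0,12,0,0,0],[50,0,0,12,0,0,0],[50,0,0,12,0,0,0],[50,0,0,10,0,0,0],[50,0,0,0,0,0,0],[50,0,0,0,0,0,0]])

```text
time_s: 7.68
eef_pos: [511.6, -58.9, 139.2]
eef_rot: [-0.321, 0.424, 0.831, 0.163]
ft_force: [1.5, 0.1, -0.0]
finger_gap: 50.2
gripper_force: 0.0
```

```bash
python3 - <<'E'
from h import *
tcp();goal(41.5,55);im=arm.get_image("scene");print(stripe("scene",p,im))
cv2.imwrite("pics/grip.png",cv2.resize(im[120:260,200:360],(800,700))[:600])
E
```

```text
t 7.68 tcp rel wheel (stand) [ -1.7 -36.6  34.2] tilt 42.2 yaxis [ 1.    -0.001 -0.002] gap 50.2 gf 0.0 ft [ 1.5  0.1 -0. ] q [-0.44  0.66  0.44  2.03  0.33  0.39]
to above-tcp (tool axes): [41.1  1.6  9.1]
shift [ 4.8   1.69 -5.11] turn [-0.0013 -0.0124 -0.0018]
(np.int64(21), np.float64(118.82548896766686))
```

View pics/grip.png

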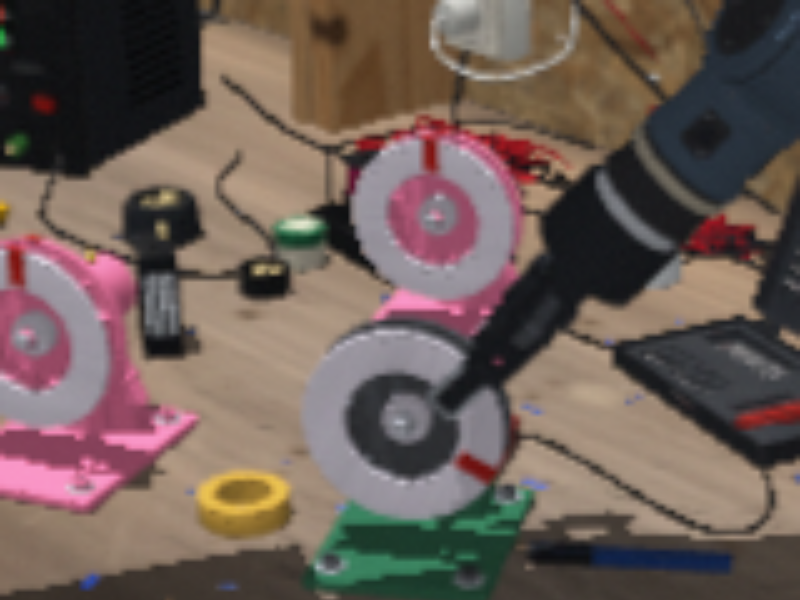

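The scene crop shows the fingers straddling the rim at upper right, slightly too deep. I'll back off 6 mm and grip.

>>> arm_command(series=[[50,4.8,1.7,-6,0,0,0],[50,0,0,0,0,0,0],[40,0,0,0,0,0,0],[32,0,0,0,0,0,0],[15,0,0,0,0,0,0],[15,0,0,0,0,0,0],[15,0,0,0,0,0,0],[15,0,0,0,0,0,0],[15,0,0,0,0,0,0]])

```text
time_s: 8.48
eef_pos: [512.8, -60.1, 149.3]
eef_rot: [-0.319, 0.424, 0.832, 0.161]
ft_force: [-3.1, -4.4, 2.7]
finger_gap: 24.7
gripper_force: 60.8
```

```bash
python3 - <<'E'
from h import *
tcp();goal(41.5,55);print(stripe("scene",p))
E
```

```text
t 8.48 tcp rel wheel (stand) [ -1.4 -38.3  44.3] tilt 41.9 yaxis [ 1.     0.001 -0.003] gap 24.7 gf 60.8 ft [-3.1 -4.4  2.7] q [-0.44  0.65  0.46  2.05  0.33  0.39]
to above-tcp (tool axes): [35.7  1.4 17.6]
shift [-0.65  1.43  3.55] turn [-0.0034 -0.0069 -0.0015]
(np.int64(21), np.float64(118.82548896766686))
```

>>> arm_command(series=[[15,4.67,0,0.19,0,-0.08,0],[15,4.67,0,0.19,0,-0.08,0],[15,4.67,0,0.19,0,-0.08,0],[15,4.67,0,0.19,0,-0.08,0],[15,4.67,0,0.19,0,-0.08,0],[15,4.67,0,0.19,0,-0.08,0],[15,0,0,0,0,0,0]])

```text
time_s: 9.12
eef_pos: [497.9, -39.6, 161.6]
eef_rot: [-0.11, 0.45, 0.885, 0.053]
ft_force: [-0.8, -7.6, -3.6]
finger_gap: 24.9
gripper_force: 62.7
```

```bash
python3 - <<'E'
from h import *
t=tcp();goal(round(t,1),58.5);print(stripe("scene",p))
E
```

```text
t 9.12 tcp rel wheel (stand) [ -1.4 -12.9  56.6] tilt 14.0 yaxis [ 1.     0.002 -0.004] gap 24.9 gf 62.7 ft [-0.8 -7.6 -3.6] q [-0.3   0.17  0.03  1.63  0.14  0.63]
to above-tcp (tool axes): [12.1  1.4  4.6]
shift [-1.16  1.37 -0.5 ] turn [-0.0044 -0.0001  0.001 ]
(np.int64(21), np.float64(89.17747438741499))
```

>>> arm_command(series=[[15,4.67,0,0.19,0,-0.08,0],[15,4.67,0,0.19,0,-0.08,0],[15,4.67,0,0.19,0,-0.08,0],[15,4.67,0,0.19,0,-0.08,0],[15,4.67,0,0.19,0,-0.08,0],[15,4.67,0,0.19,0,-0.08,0],[15,4.67,0,0.19,0,-0.08,0],[15,4.67,0,0.19,0,-0.08,0],[15,4.67,0,0.19,0,-0.08,0],[15,4.67,0,0.19,0,-0.08,0],[15,4.67,0,0.19,0,-0.08,0],[15,0,0,0,0,0,0]])

```text
time_s: 10.17
eef_pos: [469.1, 0.1, 151.7]
eef_rot: [0.276, 0.431, 0.847, -0.143]
ft_force: [2.3, -10.3, -2.7]
finger_gap: 24.9
gripper_force: 63.1
```

```bash
python3 - <<'E'
from h import *
t=tcp();goal(round(t,1),58.5);print(stripe("scene",p))
E
```

```text
t 10.17 tcp rel wheel (stand) [-1.3 36.1 46.7] tilt -36.3 yaxis [ 1.    -0.001 -0.005] gap 24.9 gf 63.1 ft [  2.3 -10.3  -2.7] q [ 0.2  -0.37 -0.59  1.06 -0.57  1.06]
to above-tcp (tool axes): [-34.    1.3  14.6]
shift [-1.45  1.32  0.47] turn [-0.0044 -0.0004  0.0024]
(np.int64(23), np.float64(36.363182813376994))
```

>>> arm_command(series=[[15,4.67,0,0.19,0,-0.08,0],[15,4.67,0,0.19,0,-0.08,0],[15,4.67,0,0.19,0,-0.08,0],[15,4.67,0,0.19,0,-0.08,0],[15,4.67,0,0.19,0,-0.08,0],[15,4.67,0,0.19,0,-0.08,0],[15,4.67,0,0.19,0,-0.08,0],[15,0,0,0,0,0,0],[15,0,0,0,0,0,0]])

```text
time_s: 10.97
eef_pos: [457.6, 16.1, 125.5]
eef_rot: [0.497, 0.374, 0.74, -0.257]
ft_force: [-11.1, -1.1, 3.5]
finger_gap: 24.9
gripper_force: 66.6
```

```bash
python3 - <<'E'
from h import *
t=tcp();goal(round(t,1),58.5);print(stripe("scene",p))
E
```

```text
t 10.97 tcp rel wheel (stand) [-1.2 55.9 20.5] tilt -68.0 yaxis [ 1.    -0.001 -0.008] gap 24.9 gf 66.6 ft [-11.1  -1.1   3.5] q [ 0.5  -0.24 -0.82  0.7  -1.17  1.24]
to above-tcp (tool axes): [-52.9   1.   38.9]
shift [-1.91  1.23  0.99] turn [-0.0037  0.0002  0.0071]
(np.int64(21), np.float64(2.9381961247558137))
```

Stripe is now at about 3°, roughly 115° past the first rest. Letting go.

>>> arm_command(series=[[50,0,0,0,0,0,0],[50,0,0,0,0,0,0],[50,0,0,0,0,0,0],[50,0,0,0,0,0,0],[50,0,0,0,0,0,0],[50,0,0,0,0,0,0],[50,0,0,0,0,0,0],[50,0,0,0,0,0,0],[50,0,0,0,0,0,0],[50,0,0,0,0,0,0],[50,0,0,0,0,0,0],[50,0,0,0,0,0,0]])

```text
time_s: 12.02
eef_pos: [459.1, 17.2, 126.9]
eef_rot: [0.498, 0.376, 0.739, -0.254]
ft_force: [0.4, -0.3, 0.3]
finger_gap: 50.3
gripper_force: 0.0
```

```bash
python3 - <<'E'
from h import *
t=tcp();print(stripe("scene",p))
E
```

```text
t 12.02 tcp rel wheel (stand) [ 0.6 55.8 21.9] tilt -68.0 yaxis [ 1. -0. -0.] gap 50.3 gf 0.0 ft [ 0.4 -0.3  0.3] q [ 0.5  -0.24 -0.82  0.69 -1.17  1.24]
to above-tcp (tool axes): [-51.6  -0.6  39.4]
(np.int64(23), np.float64(35.790267857001865))
```

>>> arm_command(series=[[50,0,0,0,0,0,0],[50,0,0,0,0,0,0],[50,0,0,0,0,0,0],[50,0,0,0,0,0,0],[50,0,0,0,0,0,0],[50,0,0,0,0,0,0],[50,0,0,0,0,0,0],[50,0,0,0,0,0,0],[50,0,0,0,0,0,0],[50,0,0,0,0,0,0],[50,0,0,0,0,0,0],[50,0,0,0,0,0,0]])

```text
time_s: 13.07
eef_pos: [459.1, 17.1, 126.9]
eef_rot: [0.498, 0.376, 0.739, -0.254]
ft_force: [-0.6, -0.2, 0.7]
finger_gap: 50.1
gripper_force: 0.0
```

>>> arm_command(series=[[50,0,0,0,0,0,0],[50,0,0,0,0,0,0],[50,0,0,0,0,0,0],[50,0,0,0,0,0,0],[50,0,0,0,0,0,0],[50,0,0,0,0,0,0],[50,0,0,0,0,0,0],[50,0,0,0,0,0,0],[50,0,0,0,0,0,0],[50,0,0,0,0,0,0],[50,0,0,0,0,0,0],[50,0,0,0,0,0,0]])

```text
time_s: 14.07
eef_pos: [459.1, 17.1, 127.0]
eef_rot: [0.498, 0.376, 0.739, -0.254]
ft_force: [-0.5, 0.1, -0.2]
finger_gap: 50.1
gripper_force: 0.0
```

```bash
python3 - <<'E'
from h import *
print(stripe("scene",p))
im=arm.get_image("scene"); cv2.imwrite("pics/rel.png",cv2.resize(im[150:270,210:330],(600,600),interpolation=cv2.INTER_CUBIC))
E
```

```text
(np.int64(25), np.float64(45.22804215830439))
```

View pics/rel.png

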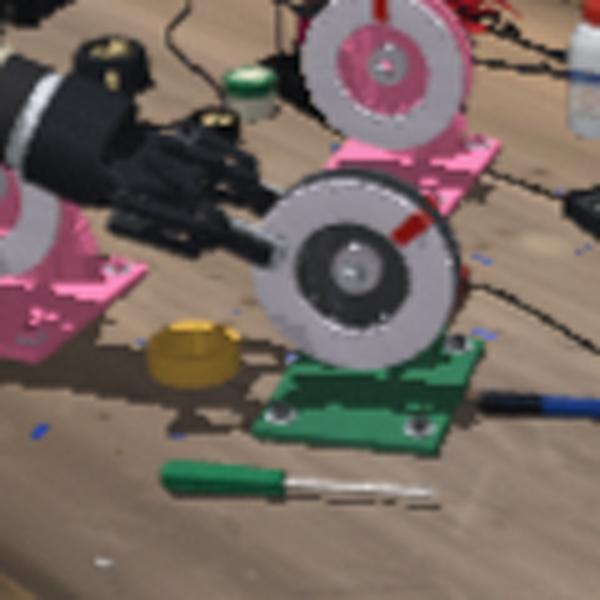

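The crop shows the stripe upper right at about (292,196), the fingers open and clear on the left, and the other objects undisturbed. The second rest is about 45°. I'll refine the centre used for the angle measurement.

```bash
cat >> h.py <<'E'
def pol(im,n,dy,dz,rs,th):
    y=-np.outer(np.sin(th),rs)+dy; z=np.outer(np.cos(th),rs)+dz
    L=np.stack([0*y-43,y,z+105],-1).reshape(-1,3); uv=proj(n,o+L@M.T).astype(np.float32)
    s=cv2.remap(im.astype(np.float32),uv[:,0].reshape(y.shape),uv[:,1].reshape(y.shape),cv2.INTER_LINEAR)
    return s
def centre(im,n="scene"):
    th=np.radians(np.arange(0,360,3)); rs=np.arange(26,50,.5)
    def res(c):
        g=pol(im,n,c[0],c[1],rs,th).mean(-1); lo,hi=g[:,:5].mean(1),g[:,-8:].mean(1)
        m=(lo+hi)/2; i=(g>m[:,None]).argmax(1); i=np.maximum(i,1); k=np.arange(len(i))
        r=rs[i-1]+.5*(m-g[k,i-1])/(g[k,i]-g[k,i-1]+1e-6); return np.where(hi-lo>40,r-c[2],0)
    s=least_squares(res,[0,0,37],loss='soft_l1',f_scale=1,diff_step=1e-2); return s.x
def stripe2(im,c,n="scene"):
    th=np.radians(np.arange(0,360,.5)); s=pol(im,n,c[0],c[1],np.arange(42,60,1.),th)
    w=np.clip(s[...,2]-s[...,:2].max(-1)-30,0,None).sum(1); 
    if not w.any(): return None
    return np.degrees(np.angle((w*np.exp(1j*th)).sum()))
E
python3 - <<'E'
from h import *
im=arm.get_image("scene");cv2.imwrite("pics/full_rel.png",im)
i0=cv2.imread("pics/scene0.png")
c0=centre(i0);c1=centre(im);print(c0,c1)
c=(c0[:2]+c1[:2])/2
print("s0",stripe2(i0,c),stripe("scene",p,i0),"now",stripe2(im,c),stripe("scene",p,im))
# A image: recover from the saved crops
for f,(u,v,w,h,W_,H_) in {"hov":(235,140,80,100,400,500),"grip":(200,120,160,140,800,700)}.items():
    g=cv2.imread(f"pics/{f}.png"); g=g[:,:W_] if f=="hov" else np.vstack([g,np.zeros((100,800,3),np.uint8)])
    full=np.zeros_like(im); full[v:v+h,u:u+w]=cv2.resize(g,(w,h),interpolation=cv2.INTER_AREA)
    print(f,centre(full),stripe2(full,c),stripe("scene",p,full))
t=tcp()
E
```

```text
[ 0.00000000e+00 -8.15660656e-17  3.59394808e+01] [ 0.          0.         35.90874672]
s0 149.35675204149322 (np.int64(22), np.float64(149.0243595732959)) now 45.19647577226462 (np.int64(24), np.float64(45.4280453510751))
hov [ 0.          0.26637613 36.54750726] 118.70304670467324 (np.int64(21), np.float64(118.82548896766686))
grip [ 0.          0.28855997 36.18823905] 118.6244751116442 (np.int64(20), np.float64(118.60995601990811))
t 14.22 tcp rel wheel (stand) [ 0.6 55.8 22. ] tilt -68.0 yaxis [ 1. -0. -0.] gap 50.2 gf 0.0 ft [-0.2  0.3  0.4] q [ 0.5  -0.24 -0.82  0.69 -1.17  1.24]
to above-tcp (tool axes): [-51.5  -0.6  39.4]
```

```bash
sed -i "s/g=pol(im,n,c\[0\],c\[1\],rs,th).mean/g=pol(im,n,c[0]-30,c[1]-30,rs,th).mean/; s/least_squares(res,\[0,0,37\]/least_squares(res,[30,30,37]/; s/return s.x$/return s.x-[30,30,0]/" h.py
python3 - <<'E'
from h import *
i0=cv2.imread("pics/scene0.png");im=cv2.imread("pics/full_rel.png")
c0=centre(i0);c1=centre(im);print(c0,c1)
c=(c0[:2]+c1[:2])/2; json.dump(list(c),open("c.json","w"))
print(stripe2(i0,c),"B",stripe2(im,c))
g=cv2.imread("pics/hov.png")[:,:400]; full=np.zeros_like(im); full[140:240,235:315]=cv2.resize(g,(80,100),interpolation=cv2.INTER_AREA)
print("A",centre(full),stripe2(full,c))
now=arm.get_image("scene"); print("still",stripe2(now,c))
E
```

```text
[ 1.90283018  0.76282397 36.11220841] [ 1.78216937  0.63346561 36.05260304]
147.87531616079025 B 47.262135404038816
A [ 1.75149647  0.08788551 36.53410256] 118.44666796629222
still 47.24575494977626
```

Corrected rests are 118.4° and 47.2°, so the target stripe angle is 82.8°, i.e. +35.6° from here. Gripping.

>>> arm_command(series=[[50,0,-1.9,0,0,0,0],[40,0,0,0,0,0,0],[32,0,0,0,0,0,0],[15,0,0,0,0,0,0],[15,0,0,0,0,0,0],[15,0,0,0,0,0,0],[15,0,0,0,0,0,0],[15,0,0,0,0,0,0]])

```text
time_s: 14.93
eef_pos: [457.4, 16.1, 127.0]
eef_rot: [0.498, 0.376, 0.739, -0.254]
ft_force: [-4.0, 3.4, 2.0]
finger_gap: 25.4
gripper_force: 59.3
```

```bash
python3 - <<'E'
from h import *
tcp();c=json.load(open("c.json"));print(stripe2(arm.get_image("scene"),c))
E
```

```text
t 14.93 tcp rel wheel (stand) [-1.4 55.9 22. ] tilt -68.0 yaxis [ 1. -0. -0.] gap 25.4 gf 59.3 ft [-4.   3.4  2. ] q [ 0.5  -0.25 -0.82  0.69 -1.17  1.24]
to above-tcp (tool axes): [-51.5   1.4  39.5]
47.3550007279602
```

>>> arm_command(series=[[15,-4.2,0,0.15,0,0.07,0],[15,-4.2,0,0.15,0,0.07,0],[15,-4.2,0,0.15,0,0.07,0],[15,-4.2,0,0.15,0,0.07,0],[15,-4.2,0,0.15,0,0.07,0],[15,-4.2,0,0.15,0,0.07,0],[15,-4.2,0,0.15,0,0.07,0],[15,-4.2,0,0.15,0,0.07,0],[15,0,0,0,0,0,0],[15,0,0,0,0,0,0]])

```text
time_s: 15.82
eef_pos: [469.4, -0.4, 152.8]
eef_rot: [0.274, 0.432, 0.848, -0.139]
ft_force: [-3.9, 2.9, 2.3]
finger_gap: 24.8
gripper_force: 65.7
```

```bash
python3 - <<'E'
from h import *
tcp();c=json.load(open("c.json"));im=arm.get_image("scene");print(stripe2(im,c),stripe("scene",p,im),centre(im))
E
```

```text
t 15.82 tcp rel wheel (stand) [-1.3 35.6 47.8] tilt -35.8 yaxis [ 1.    -0.001  0.   ] gap 24.8 gf 65.7 ft [-3.9  2.9  2.3] q [ 0.19 -0.38 -0.59  1.07 -0.56  1.05]
to above-tcp (tool axes): [-33.1   1.4  15. ]
80.2515897575424 (np.int64(27), np.float64(79.44648485182897)) [ 2.15856693  0.40974599 36.23205874]
```

>>> arm_command(series=[[15,-3,0,0.07,0,0.05,0],[15,0,0,0,0,0,0],[15,0,0,0,0,0,0],[15,0,0,0,0,0,0],[15,0,0,0,0,0,0],[15,0,0,0,0,0,0]])

```text
time_s: 16.37
eef_pos: [470.7, -2.2, 154.3]
eef_rot: [0.254, 0.435, 0.854, -0.129]
ft_force: [-2.5, 2.9, -0.3]
finger_gap: 24.6
gripper_force: 65.5
```

```bash
python3 - <<'E'
from h import *
tcp();c=json.load(open("c.json"));im=arm.get_image("scene");print(stripe2(im,c),stripe("scene",p,im))
cv2.imwrite("pics/fin.png",cv2.resize(im[150:270,210:330],(600,600),interpolation=cv2.INTER_CUBIC))
E
```

```text
t 16.37 tcp rel wheel (stand) [-1.4 33.3 49.3] tilt -33.1 yaxis [ 1.     0.    -0.001] gap 24.6 gf 65.5 ft [-2.5  2.9 -0.3] q [ 0.16 -0.37 -0.56  1.09 -0.51  1.03]
to above-tcp (tool axes): [-31.    1.4  13.4]
83.3249186494715 (np.int64(24), np.float64(81.71069024415199))
```

View pics/fin.png

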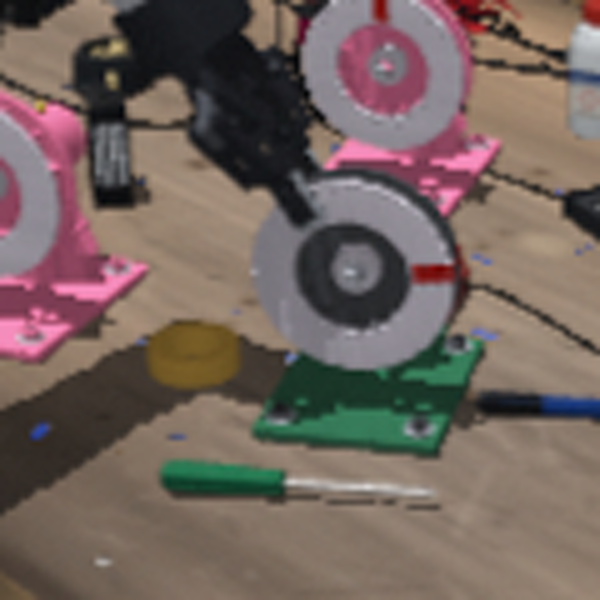

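The crop shows the wheel gripped at upper left with the stripe at about (296,204), measuring 83.3° against the 82.8° target. The bench things are where they were, so I'm handing in.

```bash
python3 -c "
from plant import arm
print(arm.hand_in())"
```

```text
the job is handed in; nothing more can be done
None
```

The wheel is gripped still with its heavy side straight down, to within about a degree by the camera. It came to rest at stripe angles 118.4° and 47.2° (midpoint 82.8°) and is held at 83.3°. The first rest was the wheel's own swing, already under way at the start, and the job took about 16.5 of the 70 s and is handed in.

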